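# Alternator parts: from the strip-down row to the assembly rack, reversed

### The job

Four alternator parts stand in trays on the plywood strip-down board in the order in which they came off the shaft: the first one off at the left end of the row as seen from the robot, the last one off at the right end. Set them upright, each in the middle of its own bay of the grey steel assembly rack, in the order of refitting: the last one off goes in the bay next to the brass post at one end of the rack, the one before it in the next bay, and so on, so that the first one off is farthest from the post.

Things in the scene. Friction and masses are not known exactly. Their poses are not given: they have to be found in the camera images.
- pulley_mid (a point): drive pulley, dark and bright steel, a ribbed disc of diameter 54 mm, 28 mm high, 250 g. Loose; origin: its centre, half-way up, z up along its axis. It stands upright on its tray's floor, 16 mm above the table, within 3 mm of the tray's middle
- bearing_mid (a point): ball bearing, bright steel ring with a black shield, diameter 47 mm, 19 mm high (the lowest part), 130 g. Loose; origin: its centre, half-way up, z up along its axis. It stands upright on its tray's floor, 16 mm above the table, within 3 mm of the tray's middle
- sleeve_mid (a point): spacer sleeve, plain bright steel tube, diameter 28 mm, 40 mm high (the tallest and slimmest part), 100 g. Loose; origin: its centre, half-way up, z up along its axis. It stands upright on its tray's floor, 16 mm above the table, within 3 mm of the tray's middle
- slipring_mid (a point): slip-ring hub, black plastic with two copper bands, diameter 32 mm, 34 mm high, with a foot flange of diameter 40 mm on its lowest 7 mm, 90 g. Loose; origin: its centre, half-way up, z up along its axis. It stands upright on its tray's floor, 16 mm above the table, within 3 mm of the tray's middle
- tray_bearing: light-wood tray on which the bearing stands at the start. Fixed, 82 mm (x) by 74 mm (y), floor 10 mm above its underside, ridges 3 mm wide and 6 mm above the floor along its y sides. Origin: centre of the underside, on the strip-down board
- tray_sleeve: light-wood tray on which the sleeve stands at the start. Fixed, 82 mm (x) by 74 mm (y), floor 10 mm above its underside, ridges 3 mm wide and 6 mm above the floor along its y sides. Origin: centre of the underside, on the strip-down board
- tray_slipring: light-wood tray on which the slip-ring hub stands at the start. Fixed, 82 mm (x) by 74 mm (y), floor 10 mm above its underside, ridges 3 mm wide and 6 mm above the floor along its y sides. Origin: centre of the underside, on the strip-down board
- strip_board: strip-down board: fixed plywood board 86 mm (x) by 410 mm (y), 6 mm thick. Origin: centre of its underside. It carries the four alike trays in a straight row at x = 0, y = -114, -38, 38, 114 mm, turned as the board is; +y is the left end of the row as seen from the robot. A small wire spool and a jar, not part of the job, stand on its ends
- rack: assembly rack: fixed grey steel slab 86 mm (x) by 410 mm (y), its top 16 mm above the table. Origin: centre of its underside. Five cross ribs, 4 mm wide and 6 mm high, at y = 0, +-76, +-152 mm bound four bays, open in front and behind, with middles at x = 0, y = -114, -38, 38, 114 mm, so 64, 140, 216, 292 mm from the post. One end carries the post, the other a small loose blue tin (40 mm across, 30 mm high), not part of the job
- post: brass post: upright rod of diameter 14 mm on a dark foot of diameter 24 mm, 52 mm high in all, fixed on one end of the rack, at y = +178 or -178 mm of its frame (changes from start to start). Origin: centre of its underside, on the rack's top
There are look-alikes about, which are no part of the job. What is shaped like the part that bears pulley_mid but pink, purple or turquoise is not meant.

How it is judged:
By the outcome, as a careful person would: the job done as asked, in the order asked, and still so for the second after the job is handed in, with the robot touching nothing.
It also fails if it takes over 96 s, if anything falls off the work surface, if the arm or the gripper's body presses on something with over 40 N, if the wrist force passes 120 N, or if a joint passes its speed limit or range.

### The arm

A 7-joint arm with a two-finger parallel gripper is mounted at the origin on the work surface. World frame = base frame: x ahead of the robot, y to its left, z up, the work surface at z = 0. Lengths are in m, angles in rad, forces in N, time in s.
With the tool pointing down it reaches from about 0.425 to 1.025 m from the base axis. Payload 9.4 kg.
Tool frame: the origin (TCP) lies on the centre line of the jaws, within the pads' length; the fingertips stand env.finger_overhang ahead of it and the grasp point (between the pads) lies 11 mm behind it (env.finger_overhang is the distance from the TCP to the fingertips, in m); z points along the fingers, x is the direction in which the jaws open and shut, and the axes are right-handed (so a half turn about z gives the same grasp; the last joint's range is limited). The gripper opens to 85 mm and grips with 20 to 120 N. Pads are 22 mm wide; open, the fingers measure 114 mm over their backs; the gripper's body (76 mm by 85 mm) begins 54 mm behind the grasp point. The pads swing forward as they close: fully open they stand 13 mm farther back than shut.
Start: joints at [-1.263, 0.599, -0.003, 1.599, 0.002, 0.943, -0.08], TCP at [0.272, 0.672, 0.239] pointing down, gripper open.
Joint ranges: [-2.57, 2.57], [-0.35, 1.97], [-1.29, 1.29], [0.11, 2.56], [-1.05, 4.19], [0.11, 1.86], [-2.63, 2.63]. Speed limits (rad/s): [2.22, 2.22, 3.01, 3.01, 3.14, 3.14, 3.14].

### API

Orientations are given as a rotation vector (axis times angle).
In Python, from rig import env gives the robot as it stands.
- The arm moves only by the shell command python3 -m pendant 'ROWS'. ROWS is JSON, a list of rows, each a list of 5 numbers: the opening, from 0 (shut) to 1 (fully open), then the shift along the tool's x, y, z in cm, then the turn about the tool's z in degrees. A call has 1 to 8 rows; each row shifts and turns the commanded pose from where the row before left it, along the tool's axes as they then stand; what a row does not reach is not made up. A row lasts 1/10 s, in which the tool goes at most 50 mm and 8.59 degrees, less where a joint would pass 70% of its speed; a pose out of reach is approached as far as the arm can. A call is refused whole if a number of a shift passes 5 or a number of a turn 8.59, either way. A call with a gripper value outside its range is refused whole. The fingers move at their own pace and stop on an object; the grip force is fixed at half the most. Time passes only in rows, so rows that do not move let the fingers close. It gives the time, the measured TCP pose, the force and the opening at its end, in the units of the state.
- env.observe(): the state, without advancing time (a new reading comes with each control period).
- env.get_image(name): name is "scene" or "top" or "wrist"; returns the picture (400x640x3 uint8, red, green, blue); there is no depth.
- env.camera_model(name): a dict with "vertical_fov" (degrees; the focal length in pixels is half the picture's height over the tangent of half this angle, whatever the lens; pixels are square), "cx", "cy" (the principal point, pixels), "eye" and "attitude" of the camera in the world; the wrist camera has in their place "tool_from_camera" (4x4, takes a point from camera to tool coordinates, whose origin is the TCP and whose axes are the tool frame's). Camera axes: x right, y down, z forward; pixel columns grow to the right and rows downward; lengths in m; the calibration is good to about 2 mm. The wrist camera is an equidistant fisheye: a pixel r from the principal point sees the ray r / f radians off the axis. A picture is of the moment at which its call begins: read the wrist's pose just before it. camera_model takes no time and is no camera call.
- env.hand_in(): hands the job in, once; it reports no verdict.
The state is a dict: "t": time; "joint_pos": joint angles; "dq": joint speeds; "joint_torque": joint torques, N m; "eef_pos": TCP position; "ee_rot": TCP orientation; "wrist_force": force on the tool from outside, world axes, zero at the start; "ft_torque": the same for the moment, N m; "finger_gap": finger opening in m.
Only numpy, scipy, OpenCV 4.12 (cv2) and the standard library are available. Lean on these libraries where they do the work, as an engineer would, in place of code of your own. Each camera call takes 0.05 s, during which the arm holds its last target. There are 200 camera calls.

## Working session

There is one attempt and no reset: what is moved stays moved. The work goes in short steps, Python scripts to look and compute and a shell command to move; the robot and the scene stay as the last step left them, time stands still between calls to the robot, and variables do not carry over. Pictures are saved under pics/ and viewed, about 12 in all and at most 16, crops included, and the job is handed in when it is done.

```bash
ls; mkdir -p pics; python3 - <<'E'
from rig import env
import cv2
for n in("scene","top"):
    cv2.imwrite(f"pics/{n}0.png",env.get_image(n)[:,:,::-1]); print(n,env.camera_model(n))
print(env.camera_model("wrist"),env.finger_overhang); print(env.observe())
E
```

```text
pics
scene {'vertical_fov': 42.50881280779607, 'cx': 312.86052787102193, 'cy': 200.68849458730628, 'eye': array([ 1.02648706, -0.27592361,  0.73463862]), 'attitude': array([-2.116869  , -1.28387908,  0.47756331])}
top {'vertical_fov': 45.97828468906265, 'cx': 314.5540050349486, 'cy': 204.22042044490712, 'eye': array([0.32104169, 0.02179967, 0.932209  ]), 'attitude': array([-2.13725007,  2.08278732, -0.22565431])}
{'vertical_fov': 65.70646984690485, 'cx': 324.91080270753986, 'cy': 199.8489246491475, 'tool_from_camera': array([[ 9.99999427e-01, -9.02120538e-04, -5.75914437e-04,
         1.17977141e-04],
       [ 1.03091859e-03,  9.56471701e-01,  2.91823271e-01,
        -7.41899384e-02],
       [ 2.87586096e-04, -2.91823698e-01,  9.56472084e-01,
        -1.35373084e-01],
       [ 0.00000000e+00,  0.00000000e+00,  0.00000000e+00,
         1.00000000e+00]])} 0.008
{'t': 0.1, 'joint_pos': array([-1.26265522,  0.60004461, -0.00256577,  1.60004508,  0.00175702,
        0.94294075, -0.07982815]), 'dq': array([ 4.23414924e-04, -1.64074212e-03,  1.41447392e-03, -4.07023846e-03,
       -1.36134257e-03, -2.78450253e-03, -7.39437674e-05]), 'joint_torque': array([ 5.57781648e-03, -7.77995467e+01,  1.57012057e+00, -2.58627033e+01,
        1.26447339e-02,  5.53936494e-03, -8.15077328e-06]), 'eef_pos': array([0.27200372, 0.67158611, 0.23850507]), 'ee_rot': array([ 2.60451657e+00,  1.75516780e+00, -1.79074068e-03]), 'wrist_force': array([-0.0673385 , -0.18559171, -0.19363   ]), 'ft_torque': array([-0.01931335,  0.01256671,  0.01080484]), 'finger_gap': 0.08497396514977226}
```

View pics/scene0.png

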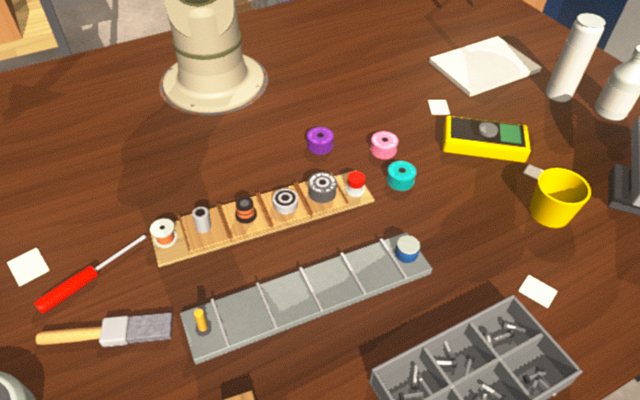

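View pics/top0.png

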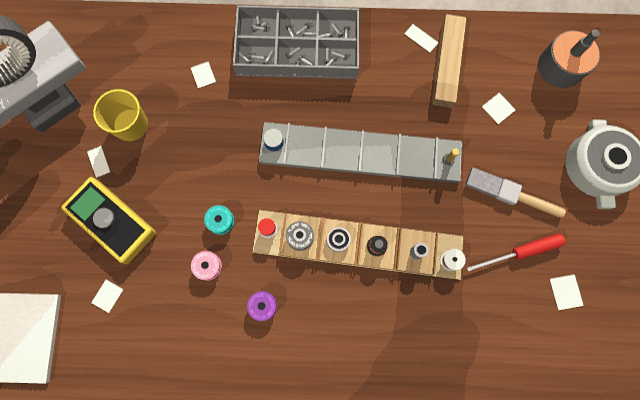

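Candidates (top view): pulley (300,235), with coloured look-alikes turquoise (218,220), pink (205,265) and purple (261,306), all rejected. Bearing (338,239), slip-ring (377,244), sleeve (420,250). Red-capped jar (267,228) and spool (453,260) aren't parts. The post is at (453,155), the right (-y) end of the rack, and the tin is at (272,140). From the robot +y is image left, so the first one off is the pulley and the last is the sleeve, which goes next to the post.

```bash
cat > h.py <<'E'
import numpy as np, cv2
from scipy.spatial.transform import Rotation as R
from rig import env
def ray(n,uv,st=None):
    m=env.camera_model(n); f=200/np.tan(np.radians(m["vertical_fov"]/2))
    d=(np.atleast_2d(uv).astype(float)-[m["cx"],m["cy"]])/f
    if n!="wrist":
        c=np.c_[d,np.ones(len(d))]; return np.array(m["eye"]),c@R.from_rotvec(m["attitude"]).as_matrix().T
    r=np.linalg.norm(d,axis=1,keepdims=True); c=np.c_[d*np.sinc(r/np.pi),np.cos(r)]
    T=m["tool_from_camera"]; W=R.from_rotvec(st["ee_rot"]).as_matrix()
    return W@T[:3,3]+st["eef_pos"],c@(W@T[:3,:3]).T
def plane(n,uv,z,st=None):
    e,d=ray(n,uv,st); return (e+d*((z-e[2])/d[:,2])[:,None])[:,:2]
def pix(n,P,st=None):
    m=env.camera_model(n); f=200/np.tan(np.radians(m["vertical_fov"]/2)); P=np.atleast_2d(P).astype(float)
    if n!="wrist":
        c=(P-m["eye"])@R.from_rotvec(m["attitude"]).as_matrix(); return c[:,:2]/c[:,2:]*f+[m["cx"],m["cy"]]
    T=m["tool_from_camera"]; W=R.from_rotvec(st["ee_rot"]).as_matrix()
    c=((P-st["eef_pos"])@W-T[:3,3])@T[:3,:3]; r=np.linalg.norm(c[:,:2],axis=1,keepdims=True)
    return c[:,:2]/r*np.arctan2(r,c[:,2:])*f+[m["cx"],m["cy"]]
def tool(dxy,st):  # world offset -> tool axes cm
    return 100*(R.from_rotvec(st["ee_rot"]).as_matrix().T@np.r_[dxy,0])
E
python3 - <<'E'
from h import *
im=cv2.imread("pics/top0.png")
for n,uv,z in[("pulley",(300,235),.044),("bearing",(338.5,238.5),.035),("slip",(377,244),.05),("sleeve",(420.5,250),.056)]:
    print(n,plane("top",uv,z).round(4))
# rack corners approx (top face)
print(plane("top",[(264,123),(462,139),(461,181),(259,164)],.016).round(4))
print(plane("top",[(257,211),(464,236),(461,280),(253,253)],.006).round(4))
hsv=cv2.cvtColor(im,cv2.COLOR_BGR2HSV); print(hsv[150,305],hsv[155,380],hsv[255,320],hsv[100,190])
st=env.observe(); print(R.from_rotvec(st["ee_rot"]).as_matrix().round(3))
g=cv2.resize(im[110:290,240:480],None,fx=3.3,fy=3.3,interpolation=cv2.INTER_CUBIC); cv2.imwrite("pics/crop1.png",g)
E
```

```text
pulley [[0.4515 0.0493]]
bearing [[ 0.448  -0.0244]]
slip [[ 0.4374 -0.0962]]
sleeve [[ 0.4274 -0.1765]]
[[ 0.6867  0.1319]
 [ 0.6629 -0.2757]
 [ 0.5736 -0.2701]
 [ 0.5984  0.1377]]
[[ 0.5033  0.1381]
 [ 0.4636 -0.2747]
 [ 0.377  -0.2653]
 [ 0.4191  0.1416]]
[ 30  17 184] [ 25  18 184] [ 17 109 216] [ 11 151 127]
[[ 0.375  0.927 -0.   ]
 [ 0.927 -0.375 -0.001]
 [-0.001  0.    -1.   ]]
```

View pics/crop1.png

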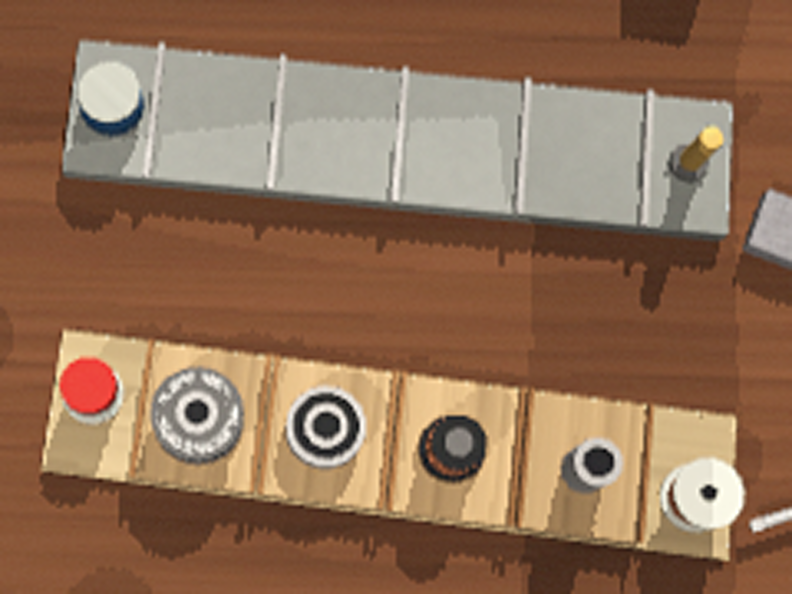

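The crop confirms the pulley, bearing, slip-ring and sleeve, left to right, with the post at the right end. I'll move to a viewpoint between the board and the rack.

```bash
python3 -m pendant '[[1,-3.3,3.1,0,0],[1,-3.3,3.1,0,0],[1,-3.3,3.1,0,0],[1,-3.3,3.1,0,0],[1,-3.3,3.1,0,0],[1,-3.3,3.1,0,0],[1,-3.3,3.1,0,0],[1,-3.3,3.1,0,0]]'
python3 -m pendant '[[1,-3.3,3.1,0,0],[1,-3.3,3.1,0,0],[1,-3.3,3.1,0,0],[1,-3.3,3.1,0,0],[1,-3.3,3.1,0,0],[1,-3.3,3.1,0,0],[1,-3.3,3.1,0,0],[1,-3.3,3.1,0,0]]'
python3 -m pendant '[[1,0,0,0,8.5],[1,0,0,0,8.5],[1,0,0,0,8.5],[1,0,0,0,8.5],[1,0,0,0,8.5],[1,0,0,0,8.5],[1,0,0,0,8.5],[1,0,0,0,8.5]]'
python3 -m pendant '[[1,0,0,0,5.0],[1,0,0,0,0]]'
python3 - <<'E'
from h import *
st=env.observe(); im=env.get_image("wrist"); cv2.imwrite("pics/w1.png",im[:,:,::-1])
np.savez("w1.npz",p=st["eef_pos"],r=st["ee_rot"]);print(st["eef_pos"],R.from_rotvec(st["ee_rot"]).as_matrix().round(3),st["joint_pos"].round(2))
E
```

```text
t: 0.9
eef_pos: [0.4032, 0.3324, 0.2392]
ee_rot: [2.605, 1.756, -0.0]
wrist_force: [1.0, -0.5, 0.7]
finger_gap: 0.0855
t: 1.7
eef_pos: [0.5339, -0.0054, 0.2392]
ee_rot: [-2.605, -1.756, 0.0]
wrist_force: [0.6, 1.3, 0.0]
finger_gap: 0.0852
t: 2.5
eef_pos: [0.5335, -0.0036, 0.2391]
ee_rot: [3.141, -0.011, -0.001]
wrist_force: [-0.4, -0.9, -0.2]
finger_gap: 0.0858
t: 2.7
eef_pos: [0.5335, -0.0034, 0.239]
ee_rot: [3.138, -0.14, -0.001]
wrist_force: [0.1, 0.3, -0.0]
finger_gap: 0.0854
[ 0.53351559 -0.00335466  0.23904299] [[ 0.996 -0.089 -0.001]
 [-0.089 -0.996 -0.   ]
 [-0.001  0.    -1.   ]] [-0.4   0.39  0.41  2.06 -0.23  0.74  0.07]
```

View pics/w1.png

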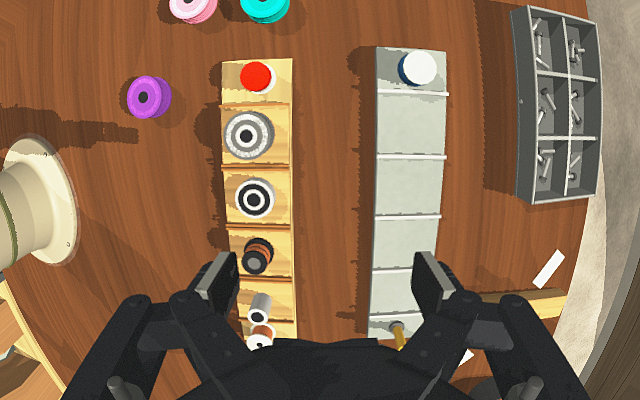

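The wrist view shows the pulley (247,136), bearing (255,200), slip-ring (257,263) and sleeve (258,316). The rack's ribs cross at rows ~93, 156, 214 and 269. Next I fit the rack edges and ribs and the part tops.

```bash
python3 - <<'E'
from h import *
d=np.load("w1.npz"); st=dict(eef_pos=d["p"],ee_rot=d["r"]); im=cv2.imread("pics/w1.png")
hsv=cv2.cvtColor(im,cv2.COLOR_BGR2HSV)
m=((hsv[...,1]<60)&(hsv[...,2]>110)).astype(np.uint8)
L=[];Rr=[]
for v in range(60,245):
    x=np.flatnonzero(m[v,360:470])+360
    if len(x)>40: L.append((x[0]-.5,v));Rr.append((x[-1]+.5,v))
for nm,e,z in(("near",L,.016),("near z0",L,0.),("far",Rr,.016)):
    P=plane("wrist",e,z,st); k=np.polyfit(P[:,1],P[:,0],1); r=P[:,0]-np.polyval(k,P[:,1])
    ok=abs(r)<.003; k=np.polyfit(P[ok,1],P[ok,0],1); print(nm,"x=%.4f + %.4f y"%(k[1],k[0]),"res",r[ok].std().round(4),ok.sum())
# rib profile: sample world points in lines across rack
g=cv2.cvtColor(im,cv2.COLOR_BGR2GRAY).astype(np.float32)
ys=np.arange(-.20,.12,.001); acc=0
for off in np.arange(-.03,.031,.005):
    s=.0577; c=np.array([.6343,0])
    P=np.c_[c[0]+off+s*ys,ys-s*off,np.full(len(ys),.022)]
    uv=pix("wrist",P,st).astype(np.float32); acc=acc+cv2.remap(g,uv[:,0],uv[:,1],cv2.INTER_LINEAR).ravel()/13
b=acc-np.convolve(acc,np.ones(25)/25,"same")
for i in range(2,len(b)-2):
    if b[i]>15 and b[i]==b[i-3:i+4].max(): print("rib y(at x-mid)",ys[i].round(4),b[i].round(0))
for n,uv,z in[("pulley",(247,136),.044),("bearing",(255,200),.035),("slip",(257,263),.05),("sleeve",(258,316),.056)]:
    print(n,plane("wrist",uv,z,st).round(4))
E
```

```text
near x=0.5942 + 0.0775 y res 0.0004 185
near z0 x=0.5969 + 0.0775 y res 0.0004 185
far x=0.6802 + 0.0736 y res 0.0006 179Traceback (most recent call last):
  File "<stdin>", line 21, in <module>
    return umr_maximum(a, axis, None, out, keepdims, initial, where)
ValueError: zero-size array to reduction operation maximum which has no identity
```

```bash
python3 - <<'E'
from h import *
d=np.load("w1.npz"); st=dict(eef_pos=d["p"],ee_rot=d["r"]); im=cv2.imread("pics/w1.png")
def ribs(n,im,st,s,x0):
    g=cv2.cvtColor(im,cv2.COLOR_BGR2GRAY).astype(np.float32)
    ys=np.arange(-.26,.13,.0005); acc=0
    for off in np.arange(-.03,.031,.005):
        P=np.c_[x0+off+s*ys,ys-s*off,np.full(len(ys),.022)]
        uv=pix(n,P,st).astype(np.float32); acc=acc+cv2.remap(g,uv[:,:1],uv[:,1:],cv2.INTER_LINEAR).ravel()/13
    b=acc-cv2.blur(acc[None].astype(np.float64),(41,1)).ravel()
    print(n,[(ys[i].round(4),int(b[i])) for i in range(8,len(b)-8) if b[i]>10 and b[i]==b[i-8:i+9].max()])
ribs("wrist",im,st,.0755,.6372)
t=cv2.imread("pics/top0.png"); ribs("top",t,None,.0585,.635)
m=cv2.cvtColor(t,cv2.COLOR_BGR2HSV); m=((m[...,1]<60)&(m[...,2]>120)).astype(np.uint8)
F=[]
for u in range(270,458):
    v=np.flatnonzero(m[110:190,u])+110
    if len(v)>25: F.append((u,v[0]-.5,))
P=plane("top",F,.016); k=np.polyfit(P[:,1],P[:,0],1); print("top far",k)
for n,uv,z in[("pulley",(247,136),.044),("bearing",(255,200),.035),("slip",(257,263),.05),("sleeve",(258,316),.056)]:
    print(n,plane("wrist",uv,z,st).round(4))
E
```

```text
wrist [(np.float64(-0.2205), 53), (np.float64(-0.2085), 24), (np.float64(-0.144), 31), (np.float64(-0.131), 10), (np.float64(-0.1145), 19), (np.float64(-0.0675), 44), (np.float64(-0.056), 10), (np.float64(0.0085), 39), (np.float64(0.0845), 44)]
top [(np.float64(-0.23), 10), (np.float64(-0.2195), 36), (np.float64(-0.144), 34), (np.float64(-0.0675), 35), (np.float64(0.0085), 35), (np.float64(0.0845), 37)]
top far [0.07406786 0.6797214 ]
pulley [[0.4535 0.05  ]]
bearing [[ 0.4498 -0.0253]]
slip [[ 0.4426 -0.0999]]
sleeve [[ 0.4302 -0.1764]]
```

The top and wrist views agree on the rack: mid-line x = 0.637 + 0.0745y, bay middles at y = -0.182, -0.106, -0.0295 and 0.0465. I'll fetch the sleeve first.

```bash
python3 -m pendant '[[1,-1.76,3.63,2,0],[1,-1.76,3.63,2,0],[1,-1.76,3.63,2,0],[1,-1.76,3.63,2,0],[1,-1.76,3.63,2,0],[1,0,0,0,0],[1,0,0,0,0]]'
python3 - <<'E'
from h import *
st=env.observe(); im=env.get_image("wrist")[:,:,::-1].copy()
print(st["eef_pos"],R.from_rotvec(st["ee_rot"]).as_matrix().round(3)[:2])
cv2.circle(im,tuple(pix("wrist",[.4295,-.1765,.056],st)[0].round().astype(int)),3,(255,0,255),-1)
cv2.imwrite("pics/w2.png",im)
E
```

```text
t: 3.45
eef_pos: [0.4294, -0.1777, 0.139]
ee_rot: [-3.138, 0.14, 0.001]
wrist_force: [-0.1, 0.2, 0.5]
finger_gap: 0.0855
[ 0.4294104  -0.17769072  0.13902781] [[ 0.996 -0.089 -0.001]
 [-0.089 -0.996  0.   ]]
```

View pics/w2.png

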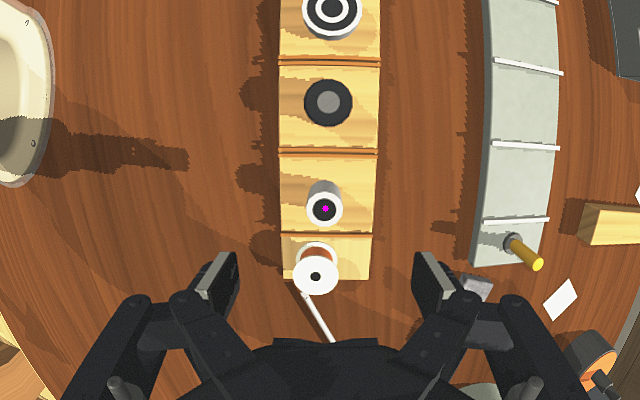

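The dot falls on the sleeve's bore (324,209), so the position is right. Descending and closing.

```bash
python3 -m pendant '[[1,0,-0.1,3.5,0],[1,0,0,3.5,0],[1,0,0,2,0],[1,0,0,1.4,0],[0,0,0,0,0],[0,0,0,0,0],[0,0,0,0,0],[0,0,0,0,0]]'
python3 -m pendant '[[0,0,0,0,0],[0,0,0,0,0],[0,0,0,0,0]]'
python3 -c "
from h import *
class S: pass
import json
d=plane('wrist',[(328,102)],.05,dict(eef_pos=np.array([.4294,-.1777,.139]),ee_rot=np.array([-3.138,.14,.001])));print(d)"
```

```text
t: 4.3
eef_pos: [0.4308, -0.1754, 0.0362]
ee_rot: [3.138, -0.137, 0.003]
wrist_force: [0.6, -0.1, 1.1]
finger_gap: 0.0283
t: 4.6
eef_pos: [0.4308, -0.1754, 0.0364]
ee_rot: [3.138, -0.137, 0.003]
wrist_force: [0.3, 1.1, 9.5]
finger_gap: 0.0266
[[ 0.43877183 -0.099354  ]]
```

```bash
python3 -m pendant '[[0,0,0,-2,0],[0,0,0,-3.5,0],[0,0,0,-3.5,0],[0,4.8,-0.3,0,0],[0,4.8,-0.3,0,0],[0,4.8,-0.3,0,0],[0,4.8,-0.3,0,0],[0,0,0,0,0]]'
python3 - <<'E'
from h import *
env.get_image("wrist")
st=env.observe(); im=env.get_image("wrist")[:,:,::-1].copy()
print(st["eef_pos"],st["ee_rot"],st["finger_gap"],st["wrist_force"])
for p in([.6233,-.182,.016],[.6286,-.106,.016]): cv2.circle(im,tuple(pix("wrist",p,st)[0].round().astype(int)),3,(255,0,255),-1)
cv2.imwrite("pics/w3.png",im)
E
```

```text
t: 5.4
eef_pos: [0.6294, -0.1791, 0.126]
ee_rot: [3.138, -0.131, 0.01]
wrist_force: [-0.3, 0.0, -1.8]
finger_gap: 0.026
[ 0.62541327 -0.17960865  0.12554358] [ 3.13825994 -0.13374671  0.00378752] 0.02658303588095963 [-0.81914933 -0.43341715 -1.34467443]
```

View pics/w3.png

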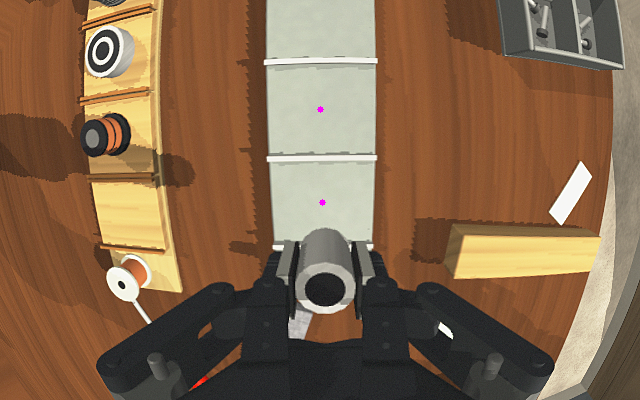

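The sleeve is held upright (top bore at (325,289)), and the dots sit mid-bay at (322,202) and (320,109). Checking the sleeve's offset in the grip.

```bash
python3 - <<'E'
from h import *
st=env.observe(); print(st["eef_pos"], plane("wrist",[(325,289)],st["eef_pos"][2]+.0196,st))
E
```

```text
[ 0.62286616 -0.18003715  0.12532594] [[ 0.62280005 -0.18217213]]
```

```bash
python3 -m pendant '[[0,0,0,3.5,0],[0,0,0,3.5,0],[0,0,0,1.2,0],[0,0,0,0.4,0],[0,0,0,0,0],[0,0,0,0,0]]'
python3 -m pendant '[[0,0,0,0.15,0],[0,0,0,0,0]]'
```

```text
t: 6.1
eef_pos: [0.623, -0.181, 0.0408]
ee_rot: [3.138, -0.139, 0.003]
wrist_force: [0.2, -0.7, -1.4]
finger_gap: 0.0261
t: 6.3
eef_pos: [0.6229, -0.1806, 0.0387]
ee_rot: [3.138, -0.138, 0.002]
wrist_force: [0.7, 0.2, -0.3]
finger_gap: 0.0262
```

```bash
python3 -m pendant '[[0,0,0,0.15,0],[0,0,0,0,0],[0,0,0,0,0]]'
```

```text
t: 6.6
eef_pos: [0.6227, -0.1806, 0.0366]
ee_rot: [3.139, -0.138, 0.001]
wrist_force: [0.1, 0.3, 3.3]
finger_gap: 0.026
```

```bash
python3 -m pendant '[[1,0,0,0,0],[1,0,0,0,0],[1,0,0,0,0],[1,0,0,0,0],[1,0,0,-3,0],[1,0,0,-3.5,0],[1,0,0,-3.5,0]]'
python3 -m pendant '[[1,-3.8,-1.3,0,0],[1,-3.8,-1.3,0,0],[1,-3.8,-1.3,0,0],[1,-3.8,-1.3,0,0],[1,-3.8,-1.3,0,0],[1,0,0,0,0],[1,0,0,0,0],[1,0,0,0,0]]'
python3 - <<'E'
from h import *
st=env.observe(); im=env.get_image("wrist")[:,:,::-1].copy()
print(st["eef_pos"],st["ee_rot"])
for p in([.439,-.099,.05],[.439,-.099,.016]): cv2.circle(im,tuple(pix("wrist",p,st)[0].round().astype(int)),2,(255,0,255),-1)
cv2.imwrite("pics/w4.png",im); np.savez("w4.npz",p=st["eef_pos"],r=st["ee_rot"])
E
```

```text
t: 7.3
eef_pos: [0.6221, -0.1806, 0.1371]
ee_rot: [-3.139, 0.139, 0.002]
wrist_force: [-0.6, -0.1, -1.2]
finger_gap: 0.0853
t: 8.1
eef_pos: [0.4405, -0.0995, 0.1365]
ee_rot: [3.138, -0.138, 0.003]
wrist_force: [0.6, 0.4, 0.9]
finger_gap: 0.0856
[ 0.44045553 -0.09952546  0.13652867] [ 3.13815191e+00 -1.38209997e-01  2.92418366e-03]
```

View pics/w4.png

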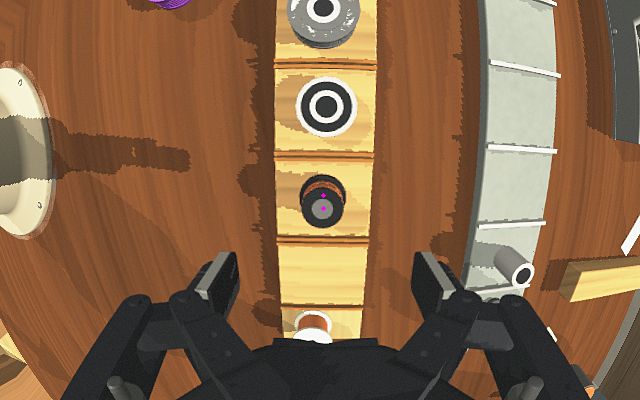

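The top dot falls on the slip-ring's hub (322,208), and the sleeve stands upright in the post-end bay. Grasping above the flange.

```bash
python3 -m pendant '[[1,-0.1,0,3.5,0],[1,0,0,3.5,0],[1,0,0,2,0],[1,0,0,0.8,0],[0,0,0,0,0],[0,0,0,0,0],[0,0,0,0,0],[0,0,0,0,0]]'
python3 -m pendant '[[0,0,0,0,0],[0,0,0,0,0],[0,0,0,0,0]]'
python3 -c "
from h import *
d=np.load('w4.npz'); print(plane('wrist',[(326,107)],.035,dict(eef_pos=d['p'],ee_rot=d['r'])),plane('wrist',[(322.5,208)],.05,dict(eef_pos=d['p'],ee_rot=d['r'])))"
```

```text
t: 8.95
eef_pos: [0.4385, -0.099, 0.0394]
ee_rot: [3.138, -0.138, 0.003]
wrist_force: [-1.4, 0.2, 21.2]
finger_gap: 0.0303
t: 9.25
eef_pos: [0.4385, -0.099, 0.0395]
ee_rot: [3.138, -0.138, 0.003]
wrist_force: [-0.4, 0.5, 10.0]
finger_gap: 0.03
[[ 0.44829165 -0.02470359]] [[ 0.43895517 -0.09916937]]
```

```bash
python3 -m pendant '[[0,0,0,-2,0],[0,0,0,-3.5,0],[0,0,0,-3,0],[0,4.76,-0.25,0,0],[0,4.76,-0.25,0,0],[0,4.76,-0.25,0,0],[0,4.76,-0.25,0,0]]'
python3 -m pendant '[[0,0,0,0,0],[0,0,0,0,0],[0,0,0,0,0],[0,0,0,0,0]]'
python3 - <<'E'
from h import *
st=env.observe(); im=env.get_image("wrist")[:,:,::-1].copy()
print(st["eef_pos"],st["ee_rot"])
for p in([.629,-.106,.016],st["eef_pos"]+[0,-.0002,.0105],st["eef_pos"]+[0,-.0002,-.0234]): cv2.circle(im,tuple(pix("wrist",p,st)[0].round().astype(int)),2,(255,0,255),-1)
cv2.imwrite("pics/w5.png",im); 
E
```

```text
t: 9.95
eef_pos: [0.6303, -0.1052, 0.1246]
ee_rot: [-3.139, 0.137, -0.002]
wrist_force: [0.6, 0.1, -1.1]
finger_gap: 0.0298
t: 10.35
eef_pos: [0.6272, -0.1058, 0.1236]
ee_rot: [-3.138, 0.139, 0.001]
wrist_force: [-0.0, 0.5, -1.8]
finger_gap: 0.0297
[ 0.62719511 -0.10583469  0.12362   ] [-3.13824389e+00  1.39113577e-01  1.10358015e-03]
```

View pics/w5.png

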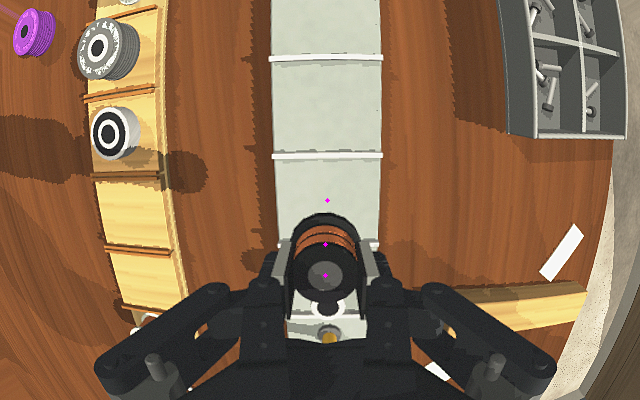

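The hub is held upright with its hub top at the predicted dot (325,275). Lowering it into the second bay.

```bash
python3 -m pendant '[[0,0.18,0,3.5,0],[0,0,0,3.5,0],[0,0,0,1.0,0],[0,0,0,0.2,0],[0,0,0,0,0],[0,0,0,0,0]]'
python3 -m pendant '[[0,0,0,0.15,0],[0,0,0,0,0],[0,0,0,0,0]]'
```

```text
t: 11.0
eef_pos: [0.631, -0.1063, 0.0428]
ee_rot: [3.138, -0.139, 0.003]
wrist_force: [-0.1, -0.3, -1.3]
finger_gap: 0.0297
t: 11.3
eef_pos: [0.6305, -0.1059, 0.0403]
ee_rot: [-3.139, 0.138, -0.001]
wrist_force: [-0.5, 0.1, -1.0]
finger_gap: 0.0297
```

```bash
python3 -m pendant '[[0,-0.15,0,0.05,0],[0,0,0,0.07,0],[0,0,0,0,0],[0,0,0,0,0]]'
```

```text
t: 11.7
eef_pos: [0.6292, -0.1058, 0.0396]
ee_rot: [-3.138, 0.138, -0.002]
wrist_force: [-1.8, 0.9, 10.3]
finger_gap: 0.0298
```

```bash
python3 -m pendant '[[1,0,0,0,0],[1,0,0,0,0],[1,0,0,0,0],[1,0,0,0,0],[1,0,0,-3,0],[1,0,0,-3.5,0],[1,0,0,-3.5,0]]'
python3 -m pendant '[[1,-3.75,-1.3,0,0],[1,-3.75,-1.3,0,0],[1,-3.75,-1.3,0,0],[1,-3.75,-1.3,0,0],[1,-3.75,-1.3,0,0],[1,0,0,0,0],[1,0,0,0,0],[1,0,0,0,0]]'
python3 - <<'E'
from h import *
st=env.observe(); im=env.get_image("wrist")[:,:,::-1].copy()
print(st["eef_pos"],st["ee_rot"])
for p in([.4483,-.0247,.035],): cv2.circle(im,tuple(pix("wrist",p,st)[0].round().astype(int)),2,(255,0,255),-1)
cv2.imwrite("pics/w6.png",im); np.savez("w6.npz",p=st["eef_pos"],r=st["ee_rot"])
E
```

```text
t: 12.4
eef_pos: [0.6283, -0.1059, 0.1392]
ee_rot: [3.138, -0.139, -0.002]
wrist_force: [1.3, -0.2, -0.7]
finger_gap: 0.085
t: 13.2
eef_pos: [0.4491, -0.0249, 0.1388]
ee_rot: [3.138, -0.138, 0.003]
wrist_force: [-0.3, 0.4, 0.0]
finger_gap: 0.0854
[ 0.44914762 -0.0248832   0.13877578] [ 3.13830303e+00 -1.38421770e-01  2.68085417e-03]
```

View pics/w6.png

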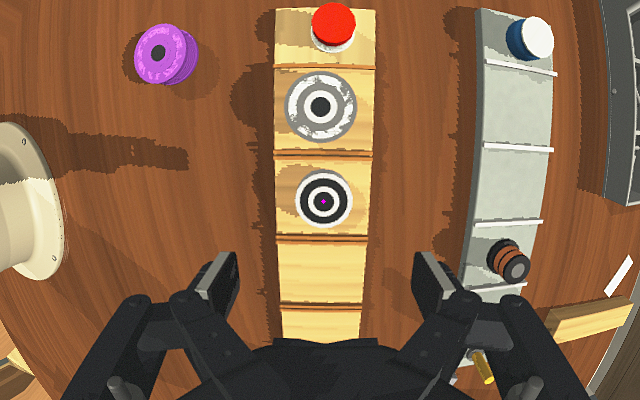

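The dot is on the bearing's bore (323,201), and the hub stands upright in bay 2. Descending on the bearing.

```bash
python3 -m pendant '[[1,0,0,3.5,0],[1,0,0,3.5,0],[1,0,0,2.5,0],[1,0,0,1.9,0],[1,0,0,0,0],[0,0,0,0,0],[0,0,0,0,0],[0,0,0,0,0]]'
python3 -m pendant '[[0,0,0,0,0],[0,0,0,0,0],[0,0,0,0,0]]'
python3 -c "
from h import *
d=np.load('w6.npz'); print(plane('wrist',[(320,107)],.044,dict(eef_pos=d['p'],ee_rot=d['r'])))"
```

```text
t: 14.05
eef_pos: [0.4487, -0.0243, 0.0284]
ee_rot: [-3.137, 0.138, -0.003]
wrist_force: [-4.9, -1.2, 34.1]
finger_gap: 0.0447
t: 14.35
eef_pos: [0.4486, -0.0243, 0.0287]
ee_rot: [-3.137, 0.138, -0.003]
wrist_force: [-0.5, -0.2, 9.6]
finger_gap: 0.0446
[[0.45256456 0.05033116]]
```

```bash
python3 -m pendant '[[0,0,0,-1.5,0],[0,0,0,-3.5,0],[0,0,0,-4,0],[0,4.65,-0.29,0,0],[0,4.65,-0.29,0,0],[0,4.65,-0.29,0,0],[0,4.65,-0.29,0,0]]'
python3 -m pendant '[[0,0,0,0,0],[0,0,0,0,0],[0,0,0,0,0],[0,0,0,0,0]]'
python3 - <<'E'
from h import *
st=env.observe(); im=env.get_image("wrist")[:,:,::-1].copy()
print(st["eef_pos"],st["ee_rot"])
for p in([.6347,-.0295,.016],st["eef_pos"]+[0,-.0004,.0063]): cv2.circle(im,tuple(pix("wrist",p,st)[0].round().astype(int)),2,(255,0,255),-1)
cv2.imwrite("pics/w7.png",im); 
E
```

```text
t: 15.05
eef_pos: [0.6359, -0.0288, 0.1187]
ee_rot: [-3.138, 0.137, -0.001]
wrist_force: [0.2, -0.8, -0.9]
finger_gap: 0.0444
t: 15.45
eef_pos: [0.6331, -0.0292, 0.1177]
ee_rot: [-3.137, 0.139, 0.002]
wrist_force: [0.6, 0.5, -0.7]
finger_gap: 0.045
[ 0.63307434 -0.02918693  0.11766515] [-3.13724501e+00  1.39061570e-01  1.63751697e-03]
```

View pics/w7.png

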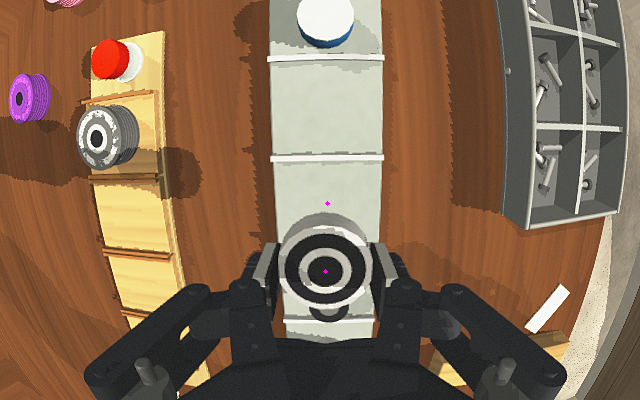

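The bearing is held level, its bore at (325,270) on the dot. Lowering it.

```bash
python3 -m pendant '[[0,0.08,0,3.5,0],[0,0,0,3.5,0],[0,0,0,1.4,0],[0,0,0,0.3,0],[0,0,0,0,0],[0,0,0,0,0],[0,0,0,0,0]]'
```

```text
t: 16.2
eef_pos: [0.6359, -0.0292, 0.0317]
ee_rot: [-3.137, 0.138, -0.003]
wrist_force: [-0.1, 0.0, -0.5]
finger_gap: 0.0447
```

```bash
python3 -m pendant '[[0,-0.05,0,0.08,0],[0,0,0,0,0],[0,0,0,0,0]]'
```

```text
t: 16.5
eef_pos: [0.6348, -0.029, 0.0298]
ee_rot: [-3.137, 0.138, -0.0]
wrist_force: [-0.0, -0.4, -2.5]
finger_gap: 0.0446
```

```bash
python3 -m pendant '[[0,0,0,0.1,0],[0,0,0,0,0],[0,0,0,0,0]]'
```

```text
t: 16.8
eef_pos: [0.6348, -0.0291, 0.0289]
ee_rot: [-3.137, 0.138, -0.0]
wrist_force: [-1.5, 1.0, 5.0]
finger_gap: 0.0447
```

```bash
python3 -m pendant '[[1,0,0,0,0],[1,0,0,0,0],[1,0,0,0,0],[1,0,0,0,0],[1,0,0,-3,0],[1,0,0,-3.5,0],[1,0,0,-4,0]]'
python3 -m pendant '[[1,-3.77,-1.26,0,0],[1,-3.77,-1.26,0,0],[1,-3.77,-1.26,0,0],[1,-3.77,-1.26,0,0],[1,-3.77,-1.26,0,0],[1,0,0,0,0],[1,0,0,0,0],[1,0,0,0,0]]'
python3 - <<'E'
from h import *
st=env.observe(); im=env.get_image("wrist")[:,:,::-1].copy()
print(st["eef_pos"],st["ee_rot"])
for p in([.4526,.0503,.044],): cv2.circle(im,tuple(pix("wrist",p,st)[0].round().astype(int)),2,(255,0,255),-1)
cv2.imwrite("pics/w8.png",im)
E
```

```text
t: 17.5
eef_pos: [0.634, -0.0293, 0.1338]
ee_rot: [-3.138, 0.139, 0.003]
wrist_force: [0.7, 0.3, -0.6]
finger_gap: 0.0854
t: 18.3
eef_pos: [0.4538, 0.0499, 0.1338]
ee_rot: [-3.138, 0.138, -0.002]
wrist_force: [0.3, -0.4, 0.5]
finger_gap: 0.0852
[0.45380741 0.04988774 0.13383173] [-3.13759370e+00  1.38479149e-01 -2.29989336e-03]
```

View pics/w8.png

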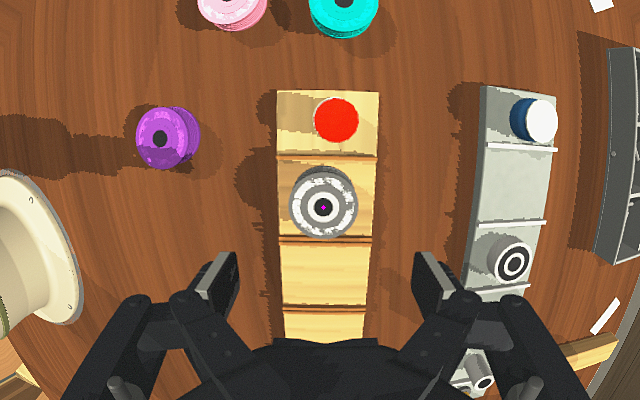

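The dot is on the grey-steel pulley's bore (323,207), and the coloured look-alikes are elsewhere. Grasping.

```bash
python3 -m pendant '[[1,-0.1,0,3.5,0],[1,0,0,3.5,0],[1,0,0,2,0],[1,0,0,1.2,0],[1,0,0,0,0],[0,0,0,0,0],[0,0,0,0,0],[0,0,0,0,0]]'
python3 -m pendant '[[0,0,0,0,0],[0,0,0,0,0],[0,0,0,0,0]]'
```

```text
t: 19.15
eef_pos: [0.4521, 0.0502, 0.0327]
ee_rot: [-3.137, 0.138, -0.003]
wrist_force: [-1.1, -1.3, 6.4]
finger_gap: 0.0518
t: 19.45
eef_pos: [0.4521, 0.0502, 0.0327]
ee_rot: [-3.138, 0.138, -0.003]
wrist_force: [-1.1, -1.4, 7.8]
finger_gap: 0.0521
```

```bash
python3 -m pendant '[[0,0,0,-1.5,0],[0,0,0,-3.5,0],[0,0,0,-4,0],[0,4.7,-0.32,0,0],[0,4.7,-0.32,0,0],[0,4.7,-0.32,0,0],[0,4.7,-0.32,0,0]]'
python3 -m pendant '[[0,0,0,0,0],[0,0,0,0,0],[0,0,0,0,0],[0,0,0,0,0]]'
python3 - <<'E'
from h import *
st=env.observe(); im=env.get_image("wrist")[:,:,::-1].copy()
print(st["eef_pos"],st["ee_rot"])
for p in([.6404,.0465,.016],st["eef_pos"]+[0,.0001,.0113]): cv2.circle(im,tuple(pix("wrist",p,st)[0].round().astype(int)),2,(255,0,255),-1)
cv2.imwrite("pics/w9.png",im); 
E
```

```text
t: 20.15
eef_pos: [0.6414, 0.0474, 0.1228]
ee_rot: [-3.137, 0.136, -0.001]
wrist_force: [0.5, -0.7, -2.7]
finger_gap: 0.0521
t: 20.55
eef_pos: [0.6385, 0.0467, 0.1218]
ee_rot: [-3.137, 0.138, 0.002]
wrist_force: [0.4, -0.7, -2.2]
finger_gap: 0.0522
[0.6385347  0.04665808 0.1218391 ] [-3.13712737e+00  1.38272850e-01  1.81379642e-03]
```

View pics/w9.png

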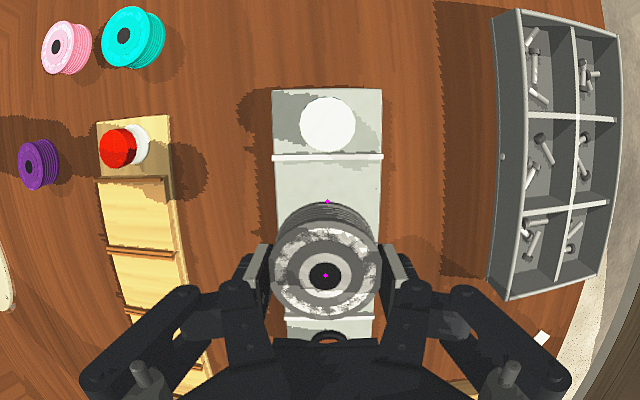

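The pulley is held level, its bore at the predicted dot (325,275). Lowering it.

```bash
python3 -m pendant '[[0,0.08,0,3.5,0],[0,0,0,3.5,0],[0,0,0,1.4,0],[0,0,0,0.3,0],[0,0,0,0,0],[0,0,0,0,0],[0,0,0,0,0]]'
python3 -m pendant '[[0,-0.03,0,0.08,0],[0,0,0,0,0],[0,0,0,0,0]]'
```

```text
t: 21.3
eef_pos: [0.6414, 0.0465, 0.036]
ee_rot: [-3.137, 0.138, -0.003]
wrist_force: [0.1, 0.6, -1.4]
finger_gap: 0.0516
t: 21.6
eef_pos: [0.6404, 0.0466, 0.0341]
ee_rot: [-3.137, 0.138, -0.0]
wrist_force: [-0.3, -0.2, -1.5]
finger_gap: 0.0522
```

```bash
python3 -m pendant '[[0,0,0,0.12,0],[0,0,0,0,0],[0,0,0,0,0]]'
```

```text
t: 21.9
eef_pos: [0.6405, 0.0465, 0.0329]
ee_rot: [-3.137, 0.138, -0.0]
wrist_force: [-1.7, 0.1, 3.6]
finger_gap: 0.0517
```

```bash
python3 -m pendant '[[1,0,0,0,0],[1,0,0,0,0],[1,0,0,0,0],[1,0,0,0,0],[1,0,0,-3,0],[1,0,0,-4,0],[1,0,0,-4.8,0],[1,0,0,-4.8,0]]'
python3 -m pendant '[[1,-4,0,-3,0],[1,-4,0,-2,0],[1,-4,0,0,0],[1,0,0,0,0],[1,0,0,0,0],[1,0,0,0,0]]'
python3 - <<'E'
from h import *
st=env.observe(); w=env.get_image("wrist")[:,:,::-1].copy(); t=env.get_image("top")[:,:,::-1].copy(); s=env.get_image("scene")[:,:,::-1].copy()
print(st["eef_pos"],st["finger_gap"],st["wrist_force"])
T=[(.6233,-.182,.056),(.629,-.106,.05),(.6347,-.0295,.035),(.6404,.0465,.044)]
cv2.imwrite("pics/wfinal_raw.png",w); cv2.imwrite("pics/top_raw.png",t); np.savez("wf.npz",p=st["eef_pos"],r=st["ee_rot"])
for im,n in((w,"wrist"),(t,"top"),(s,"scene")):
    for q in pix(n,T,st): cv2.circle(im,tuple(q.round().astype(int)),1,(255,0,255),-1)
q=pix("wrist",T,st); print(q.round(),pix("top",T).round(),pix("scene",T).round())
tc=cv2.resize(t[110:200,250:480],(800,313),interpolation=cv2.INTER_CUBIC); sc=cv2.resize(s[225:365,170:450],(570,285),interpolation=cv2.INTER_CUBIC)
sc=cv2.copyMakeBorder(sc,0,0,0,230,cv2.BORDER_CONSTANT)
cv2.imwrite("pics/ts.png",np.vstack([tc,sc])); cv2.imwrite("pics/wf.png",w)
E
```

```text
t: 22.7
eef_pos: [0.6399, 0.0461, 0.2]
ee_rot: [-3.138, 0.139, 0.002]
wrist_force: [0.6, 0.8, 0.4]
finger_gap: 0.0855
t: 23.3
eef_pos: [0.5218, 0.057, 0.2487]
ee_rot: [-3.138, 0.138, -0.001]
wrist_force: [0.4, -0.3, -0.7]
finger_gap: 0.0858
[0.52184678 0.0569592  0.24873423] 0.08582552600645685 [ 0.43127095 -0.29073543 -0.68337142]
[[410. 336.]
 [416. 291.]
 [420. 233.]
 [427. 176.]] [[421. 150.]
 [382. 147.]
 [342. 146.]
 [304. 141.]] [[240. 300.]
 [287. 285.]
 [332. 274.]
 [374. 256.]]
```

View pics/wf.png

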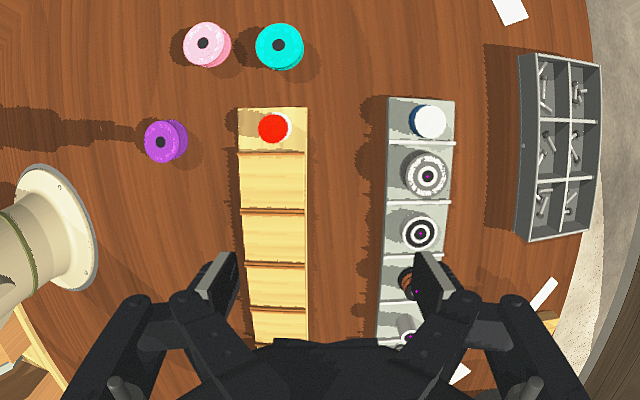

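View pics/ts.png

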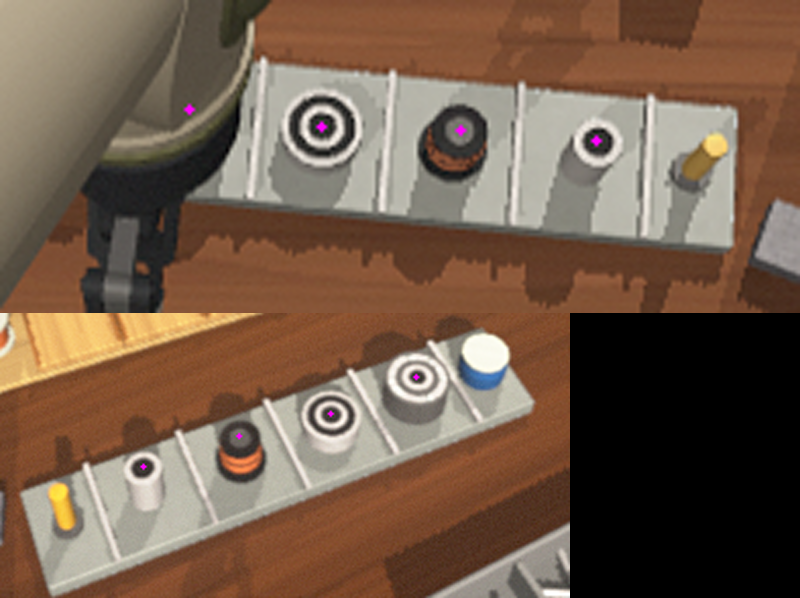

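All four parts stand upright, with the target dots on their bores and hub tops in the top and scene views. The top view doesn't show the pulley because the arm hides it. The order from the post is sleeve, slip-ring, bearing, pulley, and the tin is undisturbed. The robot is clear, so I'm handing in.

```bash
python3 -c "
from rig import env
print(env.hand_in())"
```

```text
the job is handed in; nothing more can be done
None
```

I moved all four parts into the rack bays and handed the job in, with the clock at about 23.5 s of the 96 s allowed. Going outward from the brass post, they stand in the order sleeve, slip-ring hub, bearing, pulley.

- **Final pictures:** every part stands upright. In the scene view all four are on their computed bay middles, to within about a pixel or two.
- **Other views:** the top view confirms all but the pulley, which the arm hid. The wrist view shows the pulley and bearing centred, but the fingers partly covered the hub and sleeve.
- **Surroundings:** the tin and the look-alikes were undisturbed, and the open gripper was about 0.25 m above the table, clear of everything.
- **Forces:** the highest wrist reading printed was 34 N, for a moment while the jaws closed on the bearing. The limit is 120 N.
- **Disagreement:** my first rough estimates of the rack's angle differed by about 1° between the top and wrist cameras. Fitting the edges and ribs removed that difference. No check failed.

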